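Clamp a bearing link with a click wrench

TASK

Set the double-eyed link flat into the clamping fixture's nest, between the end stops and in front of the back stop rail, and let go of it. Then pull the click wrench clockwise, gently, so that the swing clamp presses the link against the back stop, until the wrench clicks (it gives way under the load), and stop at once: do not force it on beyond the click. Let go, so that the wrench springs straight again and the link stays clamped, and leave the other things on the bench alone.

Things in the scene. Friction and masses are not known exactly. Their poses are not given: they have to be found in the camera images.
- link: Loose steel link, 0.3 to 0.45 kg: bar 22 mm wide, 14 mm thick along its own y, with a round eye (34 mm diameter, 14 mm thick) centred 43 mm either side of the middle; 120 mm long overall. A round upright stud in the middle, 18 mm diameter, from 14 to 74 mm above the underside, is for gripping. Origin: centre of the underside, z up. Both ends alike: either way round fits.
- fixture: Fixed aluminium plate 135 x 190 x 12 mm (x -40 to 95, y -40 to 150 mm) on the bench, with an upright spindle and a nest along its y. Origin: on the spindle axis at bench level, z up. End stop blocks: inner faces at y = -18 and 110 mm, x 30 to 72 mm, tops 30 mm above the bench. Back stop rail on the +x side, same height, adjustable and not reported: its face is anywhere from x = 60 to 77 mm.
- nest (a point): On the plate's top, 12 mm above the bench, midway between the end stops, x = 37, y = 46 mm of the fixture, axes as the fixture's. Set the link's underside centre here, lying along y. Play: 4 mm at each end, 6 to 23 mm in +x to the back stop, 9 mm in -x to the spindle. The clamp later pushes it in +x up to the back stop.
- clamp: Swing clamp turning on the spindle. Origin: on its vertical axis at bench level. x points along the straight wrench's handle, the arm 0.15 rad clockwise of -x, 18 to 30 mm above the bench. The arm starts clear of the nest, up to 0.3 rad short of the fixture's y axis; turned clockwise from above it presses the link home 0.38 to 0.85 rad past that axis. The spindle drags with 0.35 N m and stays where left.
- clamp_roller (a point): Centre of the free-turning upright steel roller at the clamp arm's end, 55 mm from the spindle axis, 24 mm above the bench; 20 mm diameter, 22 mm high. It presses on the middle of the link's side. Axes as the clamp's.
- wrench: Click wrench fixed on the spindle, turning about the same axis. Origin: on the axis at bench level, x along the handle. Straight (x parallel to the clamp's) up to 1.3 N m, about 8 N at the grip point; then it breaks over: the handle gives way clockwise, its torque falling evenly with the bend: to three quarters at 0.035, half at 0.07, a quarter at 0.105 rad. Dead stop at 0.125 rad, where force shoots up. Springs straight when let go.
- wrench_grip (a point): Middle of the black handle (round, 28 mm diameter, from 110 to 225 mm from the spindle axis, level), 165 mm from the axis, 75 mm above the bench; x along the handle outward, z up. The wrench head on the axis is 40 mm in diameter, 62 to 88 mm above the bench. Tightening is clockwise seen from above: this point moves along its own -y.
- tub: Bystander: white plastic jar, 64 mm diameter, 60 mm high; origin at its underside.
- bearing: Bystander: steel ring of 52 mm outer diameter, 16 mm high; origin at its underside.
- driver: Bystander: screwdriver lying on the bench; origin at its underside.
Mind the look-alikes: they are no part of the job. Of the things shaped like the link, the steel one is meant.

How it is judged (in metres and radians):
On the way, in this order (a step that is already met when the one before it is completed fails the run):
1. the link lies flat in the nest, let go (z of link in the frame of nest between -0.003 and 0.003 m and y of link in the frame of nest between -0.008 and 0.008 m and x of link in the frame of nest between -0.012 and 0.026 m and angle between link's own z axis and vertical below 0.06 rad and contact force between the fingers and link below 0.1 N), for 0.2 s.
2. the wrench breaks over (clicks) with the clamp pressing the link (angle between the x axis of wrench and the x axis of clamp, either way round above 0.02 rad and contact force between clamp and link above 2 N), for 0.02 s.
At the end, for the whole second after the job is handed in: The link lies flat in the nest between the end stops (within 8 mm of its middle), along it to 0.06 rad, pressed against the back stop (3 to 26 mm in +x of the nest point) by the clamp with more than 1 N, at rest; the wrench has sprung straight again (within 0.02 rad of the clamp) (z of link in the frame of nest between -0.003 and 0.003 m and x of link in the frame of nest between 0.003 and 0.026 m and y of link in the frame of nest between -0.008 and 0.008 m and angle between the y axis of link and the y axis of nest, either way round below 0.06 rad and angle between link's own z axis and vertical below 0.06 rad and contact force between clamp and link above 1 N and angle between the x axis of wrench and the x axis of clamp, either way round below 0.02 rad and linear speed of link below 0.01 m/s); the robot touches nothing.
It fails at once if the wrench was forced on past its click, towards its dead stop (bent more than 0.112 rad) (angle between the x axis of wrench and the x axis of clamp, either way round above 0.112 rad).
It fails at once if the link was crushed: clamp force over 40 N (contact force between clamp and link above 40 N).
It fails at once if a bystander was moved by more than 30 mm (distance of any of tub, bearing, driver from where it was at the start of the episode above 0.03 m).
It also fails if it takes over 67 s, if anything falls off the work surface, if the arm or the gripper's body presses on something with over 40 N, if the wrist force passes 120 N, or if a joint passes its speed limit or range.

ROBOT

A 7-joint arm with a two-finger parallel gripper is mounted at the origin on the work surface. World frame = base frame: x ahead of the robot, y to its left, z up, the work surface at z = 0. Lengths are in mm, angles in rad, forces in N, time in s.
With the tool pointing down it reaches from about 350 to 900 mm from the base axis. Payload 19.9 kg.
Tool frame: the origin (TCP) lies on the centre line of the jaws, within the pads' length; the fingertips stand 19 mm ahead of it and the grasp point (between the pads) is the TCP; x points along the fingers, y is the direction in which the jaws open and shut, and the axes are right-handed (so a half turn about x gives the same grasp; the last joint's range is limited). The gripper opens to 85 mm and grips with 20 to 120 N. Pads are 22 mm wide; open, the fingers measure 114 mm over their backs; the gripper's body (76 mm by 85 mm) begins 54 mm behind the grasp point. The pads swing forward as they close: fully open they stand 13 mm farther back than shut.
Start: joints at [-1.226, 0.417, -0.01, 1.614, 0.005, 1.111, -0.053], TCP at [235.755, 578.812, 250.26] pointing down, gripper open.
Joint ranges: [-2.81, 2.81], [-0.39, 2.02], [-1.27, 1.25], [0.06, 2.57], [-1.19, 4.33], [0.19, 2], [-2.82, 2.82]. Speed limits (rad/s): [1.89, 1.89, 2.39, 2.39, 3.01, 3.01, 3.01].

INTERFACE

Orientations are given as [roll, pitch, yaw] about the fixed x, y, z axes, in that order (R = Rz(yaw) Ry(pitch) Rx(roll)).
In Python, from workcell import env gives the robot as it stands. The module is installed in compiled form; this text tells all that it offers.
- The arm moves only by the tool apply_moves, never from a script. Its argument "motion" is a list of rows, each an object with "travel": the shift along the tool's x, y, z in cm, a list of three; "dr": the turn, a rotation vector about the tool's x, y, z in degrees, a list of three; "grip": the closure, from 0 (fully open) to 1 (shut). A call has 1 to 12 rows; each row is the pose to reach, as a shift and turn from the pose measured when the call began, along the tool's axes at that moment; what a row does not reach only later rows make up. A row lasts 1/12 s, in which the tool goes at most 41.7 mm and 7.16 degrees, less where a joint would pass 70% of its speed; a pose out of reach is approached as far as the arm can. A call with a gripper value outside its range is refused whole. The fingers move at their own pace and stop on an object; "force" is the grip in N (left out, the last holds). Time passes only in rows, so rows that repeat a pose let the fingers close. It gives the time, the measured TCP pose, the force and the opening at its end, in the units of the state.
- env.observe(): the state, without advancing time (a new reading comes with each control period).
- env.capture(name): name is "scene" or "top"; returns a dict with "pixels" (420x560x3 uint8, red, green, blue), "fov_y" (degrees; the focal length in pixels is half the picture's height over the tangent of half this angle, whatever the lens; pixels are square), "cx", "cy" (the principal point, pixels), "xyz" and "rotation" of the camera in the world. Camera axes: x right, y down, z forward; pixel columns grow to the right and rows downward; lengths in mm; the calibration is good to about 2 mm. A picture is of the moment at which its call begins. There is no depth.
- env.close_job(): hands the job in, once; it reports no verdict.
The state is a dict: "time_s": time; "joints": joint angles; "qd": joint speeds; "tau": joint torques, N m; "tcp_pos": TCP position; "tool_rot": TCP orientation; "wrist_force": force on the tool from outside, world axes, zero at the start; "ft_torque": the same for the moment, N m; "width": finger opening in mm.
Only numpy, scipy, OpenCV 4.12 (cv2) and the standard library are available. Lean on these libraries where they do the work, as an engineer would, in place of code of your own. Each camera call takes 0.05 s, during which the arm holds its last target. There are 200 camera calls.

## Working session

There is one attempt and no reset: what is moved stays moved. The work goes in short steps, Python scripts to look and compute and a tool call to move; the robot and the scene stay as the last step left them, time stands still between calls to the robot, and variables do not carry over. Pictures are saved under pics/ and viewed, about 8 in all and at most 12, crops included, and the job is handed in when it is done.

Besides the shell and the picture viewer there is one more tool, called after "Call:" as a command line: name --argument value ..., lists and objects as JSON in quotes. apply_moves: Moves the arm, as the interface text tells. Its arguments: {"type":"object","properties":{"motion":{"type":"array","items":{"type":"object","properties":{"travel":{"type":"array","items":{"type":"number"}},"dr":{"type":"array","items":{"type":"number"}},"grip":{"type":"number"}}}},"force":{"type":"number"}},"required":["motion"]}

```bash
mkdir -p pics
cat > h.py <<'E'
import numpy as np,cv2
from workcell import env
def cap(n,f=None):
    c=env.capture(n)
    if f: cv2.imwrite('pics/'+f,c['pixels'][:,:,::-1])
    return c
def ray(c,u,v,z):
    f=210/np.tan(np.radians(c['fov_y'])/2)
    d=np.array(c['rotation'])@np.array([(u-c['cx'])/f,(v-c['cy'])/f,1]); o=np.array(c['xyz'])
    return (o+d*(z-o[2])/d[2]).round(1)
def proj(c,p):
    f=210/np.tan(np.radians(c['fov_y'])/2)
    q=np.array(c['rotation']).T@(np.array(p)-np.array(c['xyz'])); return (f*q[0]/q[2]+c['cx'],f*q[1]/q[2]+c['cy'])
E
python3 - <<'E'
from h import *
for n in('top','scene'):
    c=cap(n,n+'0.png'); print({k:np.array(v).round(3).tolist() for k,v in c.items() if k!='pixels'})
print(env.observe())
E
```

```text
{'fov_y': 50.62, 'cx': 280.118, 'cy': 203.197, 'xyz': [351.138, -7.601, 1235.379], 'rotation': [-2.979, 0.011, -1.572]}
{'fov_y': 56.456, 'cx': 283.198, 'cy': 212.434, 'xyz': [982.526, 525.676, 748.15], 'rotation': [-2.343, 0.011, 2.47]}
{'time_s': 0.1, 'joints': array([-1.22548809,  0.41792688, -0.01033252,  1.61409625,  0.00474046,
        1.1107007 , -0.05299144]), 'qd': array([ 0.0021399 , -0.00069868, -0.00122765, -0.00171289,  0.00084082,
       -0.00099034,  0.00061805]), 'tau': array([ 1.32291578e-03, -8.65830445e+01,  6.80464413e-01, -4.35649073e+01,
        1.92277611e-02,  4.74885237e-03, -3.14663691e-05]), 'tcp_pos': array([235.66428954, 578.55978417, 249.7222796 ]), 'tool_rot': array([-1.47122419,  1.56968812, -1.85797097]), 'wrist_force': array([ 0.3043737 ,  0.34742145, -0.24107377]), 'ft_torque': array([ 0.01052354, -0.01829188,  0.05215473]), 'width': 85.45673549381061}
```

View pics/top0.png

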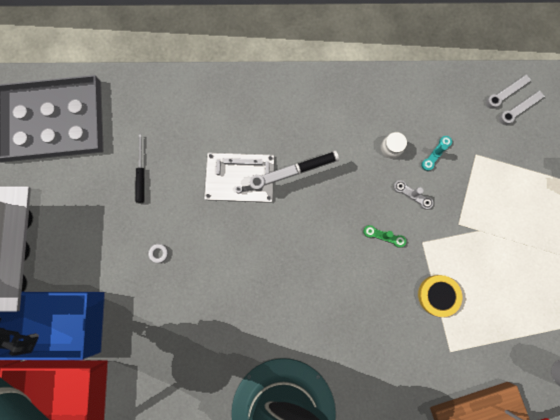

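View pics/scene0.png

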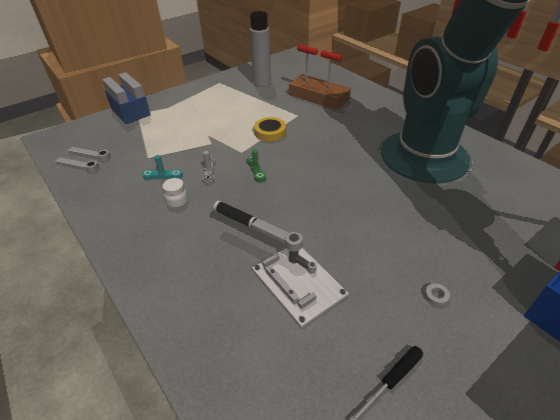

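The top picture shows three link-shaped things: teal at (437,153), grey steel at (414,194) and green at (385,236). Spanners lie at (515,95). The steel one at (414,194) fits the description. The fixture is at (240,177), and the wrench handle ends at (338,155). I'll check with a close crop.

```bash
cat >> h.py <<'E'
from scipy.spatial.transform import Rotation as Ro
_ray,_proj=ray,proj
def fix(c):
    r=np.array(c['rotation'])
    if r.ndim==1: c['rotation']=Ro.from_euler('xyz',r).as_matrix()
    return c
def ray(c,*a): return _ray(fix(c),*a)
def proj(c,p): return _proj(fix(c),p)
def crop(c,u,v,w,h,s): return cv2.resize(c['pixels'][v:v+h,u:u+w,::-1],None,fx=s,fy=s,interpolation=cv2.INTER_CUBIC)
E
python3 - <<'E'
from h import *
c=cap('top');d=cap('scene')
a=np.vstack([np.hstack([crop(c,195,140,80,75,5),crop(c,380,160,80,75,5)]),np.hstack([crop(d,245,225,110,62,3.6363),crop(d,180,140,110,62,3.6363)])[:, :800]])
print(a.shape);cv2.imwrite('pics/crop1.png',a)
for p in[(257,182),(338,155)]: print(ray(c,*p,80))
for p in[(400,186),(428,202)]: print(ray(c,*p,14))
print(ray(c,421,190,74),ray(c,239,189,30), [ray(c,*p,12) for p in((207,153),(274,155),(206,200),(274,202))])
E
```

```text
(600, 800, 3)
[598.2  66.5  80. ]
[ 671.5 -150.2   80. ]
[ 599.6 -329.6   14. ]
[ 554.1 -405.1   14. ]
[ 576.4 -368.8   74. ] [589.3 119.4  30. ] [array([697.6, 214.1,  12. ]), array([691. ,  23.1,  12. ]), array([561.7, 213.4,  12. ]), array([555.5,  22.9,  12. ])]
```

View pics/crop1.png

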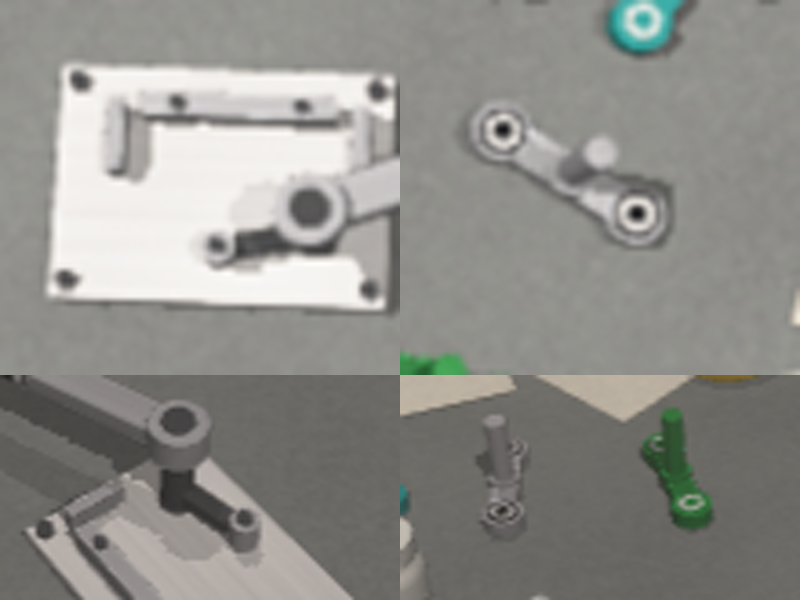

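The lower-right crop shows the grey steel link with its upright stud beside the green copy, so steel is the choice. Its eyes are at top-image pixels (400.4,186) and (427.2,202.6). Next I'll fit the fixture outline.

```bash
cat >> h.py <<'E'
from scipy.optimize import minimize
def P(c,pts): return np.array([proj(c,p) for p in pts])
def fixpts():
    q=np.array([(-40,-40),(95,-40),(95,150),(-40,150),(-40,-40)],float)
    return np.vstack([np.linspace(q[i],q[i+1],60) for i in range(4)])
def w2(p,pts,z):
    R=np.array([[np.cos(p[2]),-np.sin(p[2])],[np.sin(p[2]),np.cos(p[2])]])
    return np.c_[pts@R.T+p[:2],np.full(len(pts),z)]
def fitfix(c,p0):
    g=cv2.GaussianBlur(cv2.cvtColor(c['pixels'],cv2.COLOR_RGB2GRAY).astype(np.float32),(0,0),1)
    m=np.hypot(cv2.Sobel(g,-1,1,0),cv2.Sobel(g,-1,0,1)); m=np.minimum(m,np.percentile(m,99))
    def f(p):
        u=P(c,w2(p*[1,1,.01],fixpts(),12)).astype(np.float32)
        return -cv2.remap(m,u[:,0],u[:,1],cv2.INTER_LINEAR).mean()
    best=None
    for dx in(-4,0,4):
      for dy in(-4,0,4):
        r=minimize(f,np.array(p0)*[1,1,100]+[dx,dy,0],method='Nelder-Mead',options=dict(initial_simplex=np.array(p0)*[1,1,100]+[dx,dy,0]+np.array([[0,0,0],[4,0,0],[0,4,0],[0,0,3]])))
        if best is None or r.fun<best.fun: best=r
    return best.x*[1,1,.01],best.fun
def goto(pos,jaw):
    """travel(cm),dr(deg) to TCP pos with tool down and jaw axis at angle jaw (rad, mod pi)"""
    o=env.observe();R=Ro.from_euler('xyz',o['tool_rot']).as_matrix()
    out=[]
    for s in(0,np.pi):
        y=np.array([np.cos(jaw+s),np.sin(jaw+s),0]);x=np.array([0,0,-1.]);T=np.c_[x,y,np.cross(x,y)]
        out.append(np.degrees(Ro.from_matrix(R.T@T).as_rotvec()))
    dr=min(out,key=np.linalg.norm)
    return (R.T@(np.array(pos)-o['tcp_pos'])/10).round(2),dr.round(1),np.arctan2(R[1,1],R[0,1]).round(3),'alt',max(out,key=np.linalg.norm).round(1)
E
python3 - <<'E'
from h import *
c=cap('top');d=cap('scene')
print('fit',fitfix(c,[598,66,-.034]),fitfix(d,[598,66,-.034]))
print('head',ray(c,256.6,181.6,88),'eyes',ray(c,400.4,186,14),ray(c,427.2,202.6,14),'studtop',ray(c,500/5+400,0,74)*0+ray(c,420,190.6,74))
print('scene head',ray(d,245+180/3.636,225+45/3.636,88),'stud',ray(d,180+97/3.636,140+45/3.636,74))
print('hand end',ray(c,337,155,80),ray(c,300,168,88))
print(goto([577,-367,250],1.028))
E
```

```text
fit (array([ 5.98980059e+02,  6.77996385e+01, -3.81233839e-02]), np.float64(-183.1366729736328)) (array([ 5.99514410e+02,  7.10348986e+01, -3.66451040e-02]), np.float64(-126.9277114868164))
head [597.6  67.1  88. ] eyes [ 599.6 -330.7   14. ] [ 552.4 -402.8   14. ] studtop [ 574.8 -366.1   74. ]
scene head [597.1  70.8  88. ] stud [ 574.8 -360.3   74. ]
hand end [ 671.5 -147.5   80. ] [634.1 -47.8  88. ]
(array([ 4.000e-02, -7.472e+01,  6.728e+01]), array([8.9, 0. , 0. ]), np.float64(1.184), 'alt', array([-171.1,   -0. ,    0. ]))
```

Run:
```python
from h import *
print(goto([576,-364,150],.99))
```

```text
(array([ 10.04, -74.47,  67.07]), array([11.1,  0. ,  0. ]), np.float64(1.184), 'alt', array([-168.9,   -0. ,    0. ]))
```

Call:
apply_moves --motion '[{"travel": [0,-4,3.6],"dr": [0,0,0],"grip": 0},{"travel": [0,-7,6.3],"dr": [1,0,0],"grip": 0},{"travel": [0,-10,9],"dr": [2,0,0],"grip": 0},{"travel": [0,-13,11.7],"dr": [3,0,0],"grip": 0},{"travel": [0,-16,14.4],"dr": [4,0,0],"grip": 0},{"travel": [0,-19,17.1],"dr": [5,0,0],"grip": 0},{"travel": [0,-22,19.8],"dr": [6,0,0],"grip": 0},{"travel": [0,-25,22.5],"dr": [7,0,0],"grip": 0},{"travel": [0,-28,25.2],"dr": [8,0,0],"grip": 0},{"travel": [0,-31,27.9],"dr": [9,0,0],"grip": 0},{"travel": [0,-34,30.6],"dr": [10,0,0],"grip": 0},{"travel": [0,-37,33.3],"dr": [11,0,0],"grip": 0}]'

```text
time_s: 1.3
tcp_pos: [404.7, 108.4, 250.6]
tool_rot: [0.996, 1.57, 0.417]
wrist_force: [1.3, 0.9, -0.0]
width: 85.6
```

Run:
```python
from h import *
print(env.observe()['joints'].round(2),goto([576,-364,150],.99))
```

```text
[-0.67  0.03  0.35  2.1  -0.01  1.01  0.67] (array([ 10.06, -30.15,  40.2 ]), array([ 0.1,  0. , -0. ]), np.float64(0.991), 'alt', array([-179.9,    0. ,    0. ]))
```

Call:
apply_moves --motion '[{"travel": [0,-2.4,3.2],"dr": [0,0,0],"grip": 0},{"travel": [0,-4.8,6.4],"dr": [0,0,0],"grip": 0},{"travel": [0,-7.2,9.6],"dr": [0,0,0],"grip": 0},{"travel": [0,-9.6,12.8],"dr": [0,0,0],"grip": 0},{"travel": [1,-12,16],"dr": [0,0,0],"grip": 0},{"travel": [2,-14.4,19.2],"dr": [0,0,0],"grip": 0},{"travel": [3,-16.8,22.4],"dr": [0,0,0],"grip": 0},{"travel": [4,-19.2,25.6],"dr": [0,0,0],"grip": 0},{"travel": [5,-21.6,28.8],"dr": [0,0,0],"grip": 0},{"travel": [6,-24.5,32.5],"dr": [0,0,0],"grip": 0},{"travel": [7,-27,36],"dr": [0,0,0],"grip": 0},{"travel": [8,-30,40],"dr": [0,0,0],"grip": 0}]'

```text
time_s: 2.3
tcp_pos: [569.4, -346.6, 173.2]
tool_rot: [1.904, 1.57, 1.325]
wrist_force: [0.2, 0.0, 0.1]
width: 85.4
```

Run:
```python
from h import *
c=cap('top');d=cap('scene')
a=np.hstack([crop(c,350,130,110,140,3.6),crop(d,150,80,110,140,3.6)]);print(a.shape);cv2.imwrite('pics/c2.png',a[:600,:800])
print(env.observe()['joints'].round(2),goto([576,-364,52],.99))
```

```text
(504, 792, 3)
[ 0.13  0.63  0.55  1.58 -0.36  1.04  1.77] (array([11.99, -0.61,  1.42]), array([-0.2, -0.1,  0.2]), np.float64(0.986), 'alt', array([1.798e+02, 3.000e-01, 1.000e-01]))
```

View pics/c2.png

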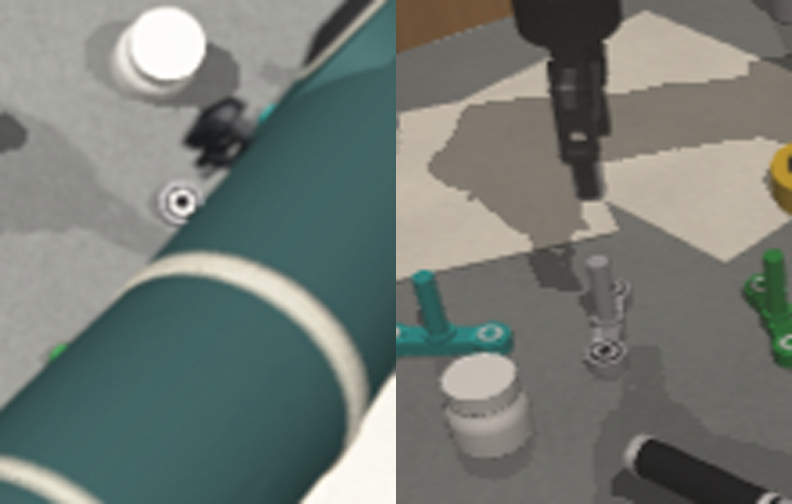

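The gripper is above and a little short of the steel stud (crop pixel 600,260), which stands free between the teal and green copies. Now I'll descend.

Call:
apply_moves --motion '[{"travel": [0,-0.6,1.4],"dr": [0,0,0],"grip": 0},{"travel": [2,-0.6,1.4],"dr": [0,0,0],"grip": 0},{"travel": [4,-0.6,1.4],"dr": [0,0,0],"grip": 0},{"travel": [6,-0.6,1.4],"dr": [0,0,0],"grip": 0},{"travel": [8,-0.6,1.4],"dr": [0,0,0],"grip": 0},{"travel": [10,-0.6,1.4],"dr": [0,0,0],"grip": 0},{"travel": [12,-0.6,1.4],"dr": [0,0,0],"grip": 0},{"travel": [12,-0.6,1.4],"dr": [0,0,0],"grip": 0},{"travel": [12,-0.6,1.4],"dr": [0,0,0],"grip": 0}]'

```text
time_s: 3.15
tcp_pos: [575.5, -363.5, 51.5]
tool_rot: [-2.235, 1.567, -2.82]
wrist_force: [0.9, 0.3, 1.2]
width: 85.3
```

Run:
```python
from h import *
c=cap('top');d=cap('scene')
a=np.hstack([crop(c,380,140,80,80,5),crop(d,160,110,80,80,5)]);cv2.imwrite('pics/c3.png',a)
print(goto([576,-364,52],.99))
```

```text
(array([ 0.13, -0.01, -0.04]), array([-0.2,  0. ,  0.2]), np.float64(0.986), 'alt', array([179.8,   0.3,  -0. ]))
```

View pics/c3.png

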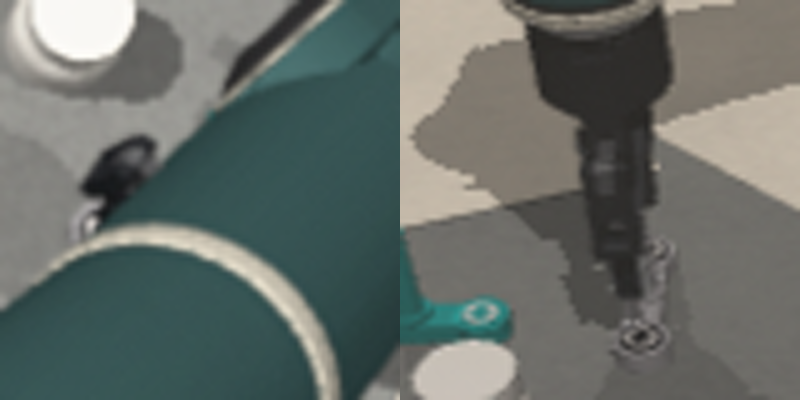

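Run:
```python
from h import *
d=cap('scene');p=np.array([576,-364,0]);u=np.array([np.cos(.99),np.sin(.99),0])
print('seen eye',ray(d,208,177.4,14),'far',ray(d,212.4,159.8,14),'expected',p+43*u,proj(d,p+43*u+[0,0,14]),'finger tip px',proj(d,p+50*u+[0,0,42]), 'seen (205.6,168)')
```

```text
seen eye [ 600.4 -326.4   14. ] far [ 544.9 -393.3   14. ] expected [ 599.59366401 -328.05088292    0.        ] (np.float64(207.94886926796457), np.float64(177.02738929751862)) finger tip px (np.float64(206.44244112638336), np.float64(171.04692433495086)) seen (205.6,168)
```

The near eye (pixel 208,177) and the fingertip both match the projected pose to within about 1 px, so I'll close the gripper.

Call:
apply_moves --force 60 --motion '[{"travel": [0,0,0],"dr": [0,0,0],"grip": 1},{"travel": [0,0,0],"dr": [0,0,0],"grip": 1},{"travel": [0,0,0],"dr": [0,0,0],"grip": 1},{"travel": [0,0,0],"dr": [0,0,0],"grip": 1},{"travel": [0,0,0],"dr": [0,0,0],"grip": 1},{"travel": [0,0,0],"dr": [0,0,0],"grip": 1},{"travel": [0,0,0],"dr": [0,0,0],"grip": 1},{"travel": [0,0,0],"dr": [0,0,0],"grip": 1},{"travel": [0,0,0],"dr": [0,0,0],"grip": 1},{"travel": [-3,0,0],"dr": [0,0,0],"grip": 1},{"travel": [-6,0,0],"dr": [0,0,0],"grip": 1},{"travel": [-10,0,0],"dr": [0,0,0],"grip": 1}]'

```text
time_s: 4.3
tcp_pos: [575.3, -363.1, 152.2]
tool_rot: [-2.327, 1.566, -2.912]
wrist_force: [0.1, -0.6, -2.4]
width: 16.8
```

Run:
```python
from h import *
f=np.array([599,69]);th=-.037
R=np.array([[np.cos(th),-np.sin(th)],[np.sin(th),np.cos(th)]])
n=f+R@[37,46];print('nest',n)
print(env.observe()['width'],goto([*n,170],th+np.pi/2),env.observe()['joints'].round(2))
```

```text
nest [637.67628808 113.59982893]
16.773930851961353 (array([ -1.86,  43.17, -21.14]), array([-31.4,  -0.3,   0.2]), np.float64(0.986), 'alt', array([148.6,   0.2,   0.3])) [ 0.15  0.67  0.54  1.56 -0.38  1.02  1.78]
```

Call:
apply_moves --motion '[{"travel": [-1,2,-1],"dr": [-2,0,0],"grip": 1},{"travel": [-2,5,-2.5],"dr": [-4,0,0],"grip": 1},{"travel": [-2.5,8.5,-4.2],"dr": [-7,0,0],"grip": 1},{"travel": [-2.5,12,-6],"dr": [-10,0,0],"grip": 1},{"travel": [-2.5,15.5,-7.7],"dr": [-13,0,0],"grip": 1},{"travel": [-2.5,19,-9.3],"dr": [-16,0,0],"grip": 1},{"travel": [-2.5,22.5,-11],"dr": [-19,0,0],"grip": 1},{"travel": [-2.5,26,-12.8],"dr": [-22,0,0],"grip": 1},{"travel": [-2.5,29.5,-14.5],"dr": [-25,0,0],"grip": 1},{"travel": [-2.5,33,-16.2],"dr": [-28,0,0],"grip": 1},{"travel": [-2.5,36.5,-18],"dr": [-31,0,0],"grip": 1},{"travel": [-2.5,40,-19.6],"dr": [-31.4,-0.3,0.2],"grip": 1}]'

```text
time_s: 5.3
tcp_pos: [632.6, 80.7, 176.1]
tool_rot: [1.119, 1.57, 1.086]
wrist_force: [1.5, -1.1, -3.1]
width: 16.6
```

Run:
```python
from h import *
print(env.observe()['width'],goto([637.7,113.6,130],1.534),env.observe()['joints'].round(2))
```

```text
16.584105803013937 (array([4.61, 3.3 , 0.4 ]), array([ 0.2,  0. , -0. ]), np.float64(1.537), 'alt', array([-1.798e+02,  1.000e-01,  0.000e+00])) [-0.45  0.54  0.38  1.66 -0.23  0.99  1.54]
```

Run:
```python
from h import *
c=dict(cap('top')); img=cv2.imread('pics/top0.png')
f=np.array([599,69]);th=-.037
R=np.array([[np.cos(th),-np.sin(th)],[np.sin(th),np.cos(th)]])
loc=lambda u,v,z:(R.T@(ray(c,u,v,z)[:2]-f)).round(1)
for (u,v) in [(225,158.5),(225,162.5),(260,160),(260,164.5)]: print(loc(u,v,30))
a=crop(c,195,140,80,75,1)
big=cv2.resize(img[145:205,200:280],None,fx=7,fy=7,interpolation=cv2.INTER_CUBIC)
pr=lambda x,y,z:tuple((((np.array(proj(c,[*(f+R@[x,y]),z]))-[200,145]+.5)*7-.5).round().astype(int)).tolist())
for i,x in enumerate((60,65,70,75)): cv2.line(big,pr(x,-15,30),pr(x,107,30),[(0,0,255),(0,160,0),(255,0,0),(0,200,255)][i],1)
for y,s in((-18,1),(110,1)): cv2.line(big,pr(30,y,30),pr(72,y,30),(255,0,255),1)
q=[pr(x,y,12) for x,y in((-40,-40),(95,-40),(95,150),(-40,150))]; cv2.polylines(big,[np.array(q)],True,(0,255,255),1)
cv2.circle(big,pr(0,0,88),int(7*20*393/1147/1),(255,255,0),1)
cv2.imwrite('pics/c4.png',big)
```

```text
[74.  93.7]
[62.5 93.1]
[72.9 -4.5]
[60.  -5.1]
```

View pics/c4.png

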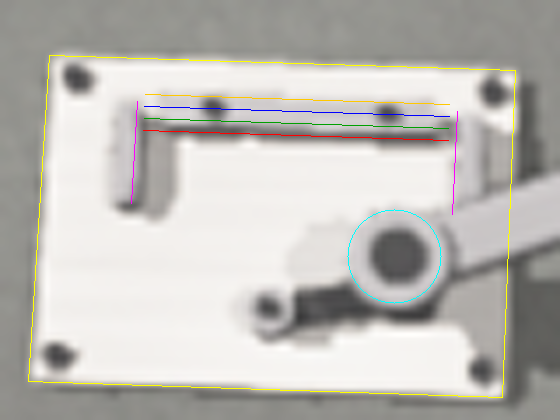

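The plate outline fits. The rail face is at about x=66, so I'll aim for x=43 to clear the wrench head, which the eye would just touch at x=37.

Run:
```python
from h import *
f=np.array([598.7,68.8]);th=-.037
R=np.array([[np.cos(th),-np.sin(th)],[np.sin(th),np.cos(th)]])
n=f+R@[43,46];print(n,goto([*n,148],1.534))
```

```text
[643.37218154 113.17787958] (array([2.79, 2.3 , 0.96]), array([ 0.6,  0. , -0.3]), np.float64(1.544), 'alt', array([-1.794e+02,  5.000e-01,  1.000e-01]))
```

Call:
apply_moves --motion '[{"travel": [1,1.2,0.5],"dr": [0.3,0,0],"grip": 1},{"travel": [2.8,2.3,1],"dr": [0.6,0,-0.3],"grip": 1},{"travel": [2.8,2.3,1],"dr": [0.6,0,-0.3],"grip": 1},{"travel": [2.8,2.3,1],"dr": [0.6,0,-0.3],"grip": 1},{"travel": [2.8,2.3,1],"dr": [0.6,0,-0.3],"grip": 1}]'

```text
time_s: 5.77
tcp_pos: [643.7, 111.9, 148.1]
tool_rot: [-0.916, 1.57, -0.955]
wrist_force: [0.0, -0.4, -1.7]
width: 16.8
```

Run:
```python
from h import *
c=cap('top');d=cap('scene')
print(env.observe()['tcp_pos'],goto([643.4,113.2,148],1.534))
a=np.hstack([crop(c,200,140,80,80,5),crop(d,250,190,100,140,4)[:400]]);cv2.imwrite('pics/c5.png',a)
```

```text
[644.03176673 111.80581663 148.62443544] (array([ 0.06,  0.14, -0.07]), array([-0.1,  0.1,  0. ]), np.float64(1.532), 'alt', array([179.9,   0. ,  -0.2]))
```

View pics/c5.png

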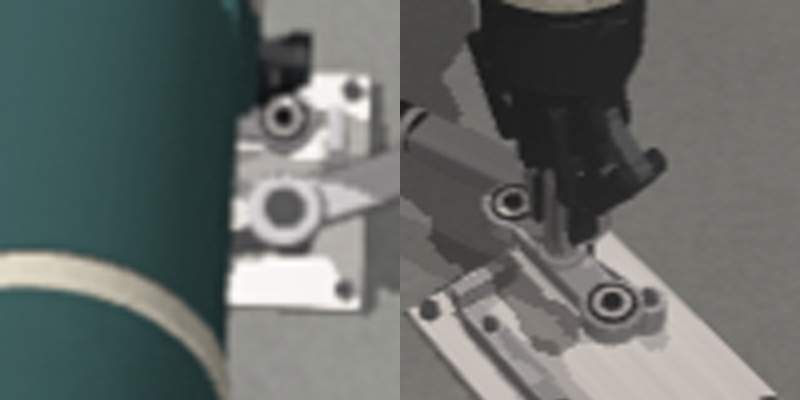

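The link is held level along the nest. Scene eyes are at (303,265.2) and (278.2,240.2); the top camera shows the right eye at (256.8,163.4). Now I'll compare these with each camera's own fixture fit.

Run:
```python
from h import *
c=cap('top');d=cap('scene');th=-.037
R=np.array([[np.cos(th),-np.sin(th)],[np.sin(th),np.cos(th)]])
z=env.observe()['tcp_pos'][2]-51.5+14;print(z)
a,b,e=ray(d,303,265.2,z),ray(d,278.2,240.2,z),ray(c,256.8,163.4,z)
for zz,n in((0,a),(0,b),((a+b)/2,'m')): pass
print('scene',a,b,(a+b)/2,'ang',np.arctan2(*(a-b)[[1,0]]),np.linalg.norm(a-b))
print('scene local mid',R.T@(((a+b)/2)[:2]-[599.5,71]),'top local eye(-43)',R.T@(e[:2]-[598.2,67.3]),e)
```

```text
111.13184037832963
scene [646.  156.7 111.1] [643.4  70.7 111.1] [644.7 113.7 111.1] ang 1.5405729745363583 86.03929334902745
scene local mid [43.58952459 44.34279362] top local eye(-43) [42.94092226 -0.31176174] [641.1  65.4 111.1]
```

Call:
apply_moves --motion '[{"travel": [0,0.25,0],"dr": [-0.1,0,0],"grip": 1},{"travel": [0,0.25,0],"dr": [-0.1,0,0],"grip": 1},{"travel": [1.5,0.25,0],"dr": [-0.1,0,0],"grip": 1},{"travel": [3,0.25,0],"dr": [-0.1,0,0],"grip": 1},{"travel": [4.5,0.25,0],"dr": [-0.1,0,0],"grip": 1},{"travel": [5.5,0.25,0],"dr": [-0.1,0,0],"grip": 1},{"travel": [6,0.25,0],"dr": [-0.1,0,0],"grip": 1},{"travel": [6,0.25,0],"dr": [-0.1,0,0],"grip": 1},{"travel": [6,0.25,0],"dr": [-0.1,0,0],"grip": 1}]'

```text
time_s: 6.72
tcp_pos: [644.4, 114.7, 89.0]
tool_rot: [-0.002, 1.569, -0.039]
wrist_force: [0.1, -0.8, -3.0]
width: 16.2
```

Run:
```python
from h import *
c=cap('top');d=cap('scene')
print(env.observe()['tcp_pos'],env.observe()['wrist_force'],goto([644,114.3,65],1.534))
a=np.hstack([crop(c,200,140,80,80,5),crop(d,250,220,80,80,5)]);cv2.imwrite('pics/c6.png',a)
```

```text
[644.71879856 114.81242138  89.52228685] [ 0.5459523  -0.20415599 -2.5571044 ] (array([ 2.45, -0.05, -0.08]), array([-0. ,  0.2, -0. ]), np.float64(1.534), 'alt', array([180. ,  -0. ,  -0.3]))
```

View pics/c6.png

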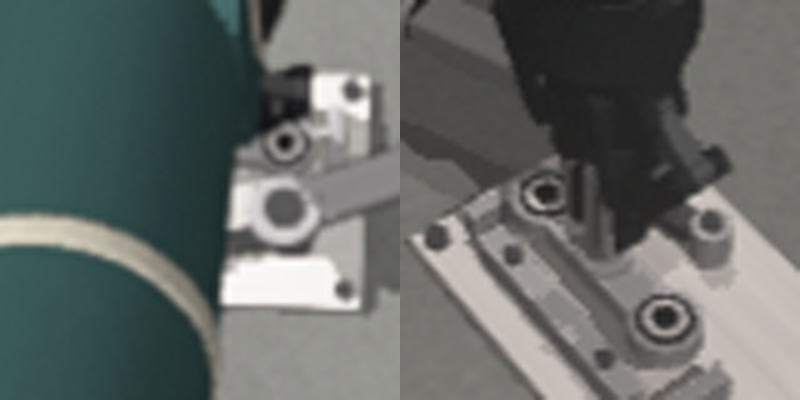

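The link is just above the stops, with both eyes visible at scene (303,284) and (279.4,258.4), and looks centred. I'll lower it slowly.

Call:
apply_moves --motion '[{"travel": [0.4,0,0],"dr": [0,0,0],"grip": 1},{"travel": [0.8,0,0],"dr": [0,0,0],"grip": 1},{"travel": [1.2,0,0],"dr": [0,0,0],"grip": 1},{"travel": [1.6,0,0],"dr": [0,0,0],"grip": 1},{"travel": [1.9,0,0],"dr": [0,0,0],"grip": 1},{"travel": [2.1,0,0],"dr": [0,0,0],"grip": 1},{"travel": [2.3,0,0],"dr": [0,0,0],"grip": 1},{"travel": [2.3,0,0],"dr": [0,0,0],"grip": 1}]'

```text
time_s: 7.48
tcp_pos: [644.6, 114.8, 66.0]
tool_rot: [0.055, 1.568, 0.019]
wrist_force: [0.4, -0.4, -3.0]
width: 17.0
```

Run:
```python
from h import *
c=cap('top');d=cap('scene')
o=env.observe();print(o['tcp_pos'],o['wrist_force'],o['ft_torque'],goto([644.4,114.7,62.5],1.534))
a=np.hstack([crop(c,200,140,80,80,5),crop(d,250,220,80,80,5)]);cv2.imwrite('pics/c7.png',a)
```

```text
[644.79582567 114.78556575  66.51338785] [ 0.29909122  0.13296621 -2.47261571] [0.0099646  0.01029936 0.02911537] (array([ 0.4 , -0.01, -0.04]), array([-0. ,  0.2, -0. ]), np.float64(1.534), 'alt', array([180. ,  -0. ,  -0.3]))
```

Call:
apply_moves --motion '[{"travel": [0.1,0,0],"dr": [0,0,0],"grip": 1},{"travel": [0.2,0,0],"dr": [0,0,0],"grip": 1},{"travel": [0.25,0,0],"dr": [0,0,0],"grip": 1},{"travel": [0.25,0,0],"dr": [0,0,0],"grip": 1}]'

```text
time_s: 7.92
tcp_pos: [645.3, 114.8, 65.6]
tool_rot: [0.239, 1.567, 0.203]
wrist_force: [-8.5, -0.9, 19.2]
width: 16.7
```

Run:
```python
from h import *
c=cap('top');d=cap('scene')
o=env.observe();print(o['tcp_pos'],o['wrist_force'],o['ft_torque'])
a=np.hstack([crop(c,240,140,40,80,6),crop(d,255,235,80,80,6)]);cv2.imwrite('pics/c8.png',a)
```

```text
[645.32410669 114.83027485  65.65067807] [-7.62003885 -1.17259319 19.15012864] [-0.24047364  1.80127946 -0.03234672]
```

View pics/c8.png

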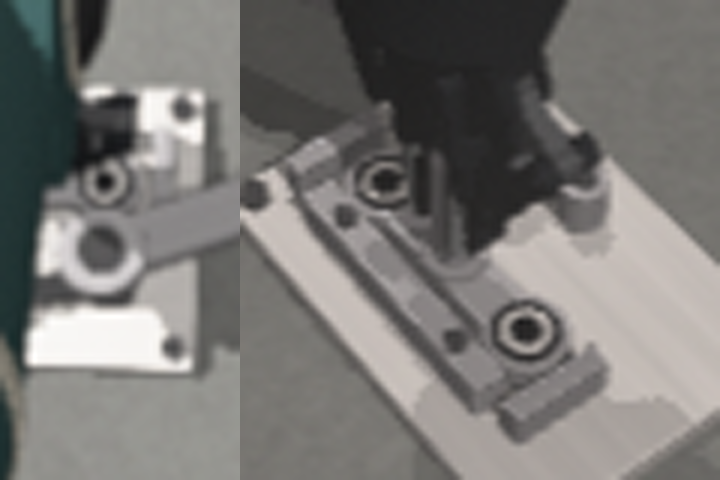

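Run:
```python
from h import *
d=cap('scene');c=cap('top');th=-.037
R=np.array([[np.cos(th),-np.sin(th)],[np.sin(th),np.cos(th)]])
a,b=ray(d,302.5,290,26),ray(d,255+145/6,235+182/6,26);print(a,b,np.linalg.norm(a-b),[R.T@(q[:2]-[599.5,71]) for q in(a,b)])
e=ray(c,240+105/6,140+182/6,26);print(R.T@(e[:2]-[598.2,67.3]))
L=lambda u,v,z:R.T@(ray(d,u,v,z)[:2]-[599.5,71])
# rail top front edge (scene crop approx): far (375,210)?,near(497,380)
print(L(255+(497-240)/6,235+378/6,30),L(255+(305-240)/6,235+170/6,30))
```

```text
[646.5 158.7  26. ] [644.3  72.8  26. ] 85.9281676750994 [array([43.7236725 , 89.37857944]), array([44.70275309,  3.45598986])]
[44.81378212  3.15989434]
[ 66.18999463 101.51795216] [ 67.78280899 -17.20438332]
```

The eye spacing at z=26 comes out at 85.9 mm. The link is flat at local (44, 46.4), between the stops and clear of the rail at about x=66. I'll release it and back off upward.

Call:
apply_moves --motion '[{"travel": [-0.15,0,0],"dr": [0,0,0],"grip": 1},{"travel": [-0.15,0,0],"dr": [0,0,0],"grip": 0.5},{"travel": [-0.15,0,0],"dr": [0,0,0],"grip": 0.5},{"travel": [-0.15,0,0],"dr": [0,0,0],"grip": 0.5},{"travel": [-0.15,0,0],"dr": [0,0,0],"grip": 0.5},{"travel": [-0.15,0,0],"dr": [0,0,0],"grip": 0.5},{"travel": [-2,0,0],"dr": [0,0,0],"grip": 0.5},{"travel": [-5,0,0],"dr": [0,0,0],"grip": 0.5},{"travel": [-8,0,0],"dr": [0,0,0],"grip": 0.5},{"travel": [-12,0,0],"dr": [0,0,0],"grip": 0.5},{"travel": [-14,0,0],"dr": [0,0,0],"grip": 0.5}]'

```text
time_s: 9.03
tcp_pos: [645.8, 114.6, 209.9]
tool_rot: [0.239, 1.563, 0.202]
wrist_force: [0.7, -0.3, 0.2]
width: 42.7
```

Run:
```python
from h import *
o=env.observe();print(o['tcp_pos'],o['width'],o['wrist_force'])
c=cap('top');d=cap('scene')
a=np.hstack([crop(c,240,130,110,90,4),crop(d,200,190,90,110,4)[:360]]);cv2.imwrite('pics/c9.png',a);print(a.shape)
```

```text
[645.7588594  114.60685746 209.89557108] 42.7311890095212 [ 0.67281623 -0.28317755  0.21134943]
(360, 800, 3)
```

View pics/c9.png

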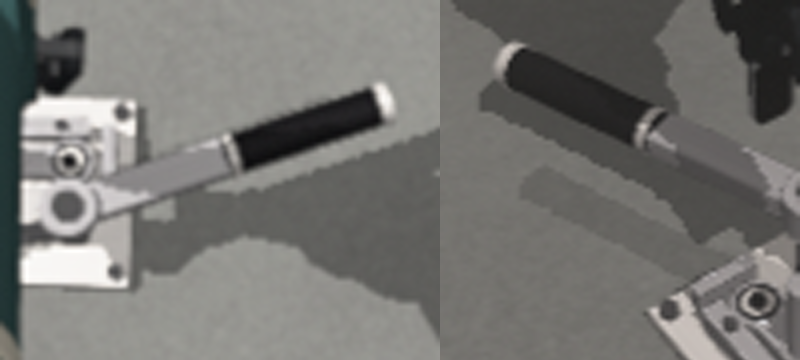

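The link stayed put after release. The black handle spans top pixels (299.5,168) to (335,156) and the head is at (257,181.5). I'll push the handle's far (+x) side with shut fingers, following the arc, so let me work out the geometry.

```bash
cat >> h.py <<'E'
S=np.array([598.5,69.])
def wp(psi,off,r=165,z=75):
    p=np.radians(psi);return np.r_[S+r*np.array([np.cos(p),np.sin(p)])+off*np.array([-np.sin(p),np.cos(p)]),z]
def rows(psis,off,**k):
    for a in psis: g=goto(wp(a,off,**k),np.radians(a)); print(a,g[0].tolist(),g[1].tolist())
def psi_now(off):  # handle angle if in contact, from the TCP
    o=env.observe();v=o['tcp_pos'][:2]-S;return np.degrees(np.arctan2(v[1],v[0])-np.arctan2(off,np.sqrt(v@v-off**2)))
E
python3 - <<'E'
from h import *
c=cap('top');d=cap('scene')
h=ray(c,257,181.5,88)
for p in((299.5,168),(335,156)):
    q=ray(c,*p,75);print(q,'psi',np.degrees(np.arctan2(*(q-h)[[1,0]])),np.linalg.norm((q-h)[:2]))
a=ray(d,200+(650-440)/4,190+128/4,75);b=ray(d,200+(515-440)/4,190+62/4,75);hh=ray(d,295,237.4,88)
print('scene',a,b,np.degrees(np.arctan2(*(b-a)[[1,0]])),hh)
print(goto(wp(-71,50,z=150),np.radians(-71)),wp(-71,50))
E
```

```text
[637.3 -46.9  75. ] psi -70.71673568405596 119.61045104839293
[ 670.1 -142.7   75. ] psi -70.8923653169749 220.86869402430034
scene [636.2 -40.2  75. ] [ 668.6 -141.3   75. ] -72.23065584788027 [596.2  71.6  88. ]
(array([  5.59, -18.35,   6.13]), array([-21.1,   0.3,  -0. ]), np.float64(1.534), 'alt', array([158.9,  -0. ,  -0.4])) [699.49467427 -70.73215725  75.        ]
```

Call:
apply_moves --motion '[{"travel": [0,-2,1],"dr": [-3,0,0],"grip": 1},{"travel": [0,-5,2],"dr": [-6,0,0],"grip": 1},{"travel": [0,-8,3],"dr": [-9,0,0],"grip": 1},{"travel": [1,-11,4],"dr": [-12,0,0],"grip": 1},{"travel": [2,-14,5],"dr": [-15,0,0],"grip": 1},{"travel": [4,-16.5,6],"dr": [-18,0,0],"grip": 1},{"travel": [5.6,-18.4,6.1],"dr": [-21,0,0],"grip": 1},{"travel": [5.6,-18.4,6.1],"dr": [-21,0,0],"grip": 1},{"travel": [5.6,-18.4,6.1],"dr": [-21,0,0],"grip": 1}]'

```text
time_s: 9.98
tcp_pos: [697.9, -72.6, 147.3]
tool_rot: [0.619, 1.57, 0.946]
wrist_force: [0.7, -0.6, 1.0]
width: -0.1
```

Run:
```python
from h import *
print(env.observe()['joints'].round(2))
rows([-71],50); rows([-71],30)
```

```text
[-0.14  0.67  0.31  1.49 -0.22  1.01  2.12]
-71 [7.23, 0.12, 0.2] [-0.3, 0.1, -0.0]
-71 [7.23, 0.11, -1.8] [-0.3, 0.1, -0.0]
```

Call:
apply_moves --motion '[{"travel": [2,0.1,0.2],"dr": [0,0,0],"grip": 1},{"travel": [4,0.1,0.2],"dr": [0,0,0],"grip": 1},{"travel": [6,0.1,0.2],"dr": [0,0,0],"grip": 1},{"travel": [7.2,0.1,0.2],"dr": [0,0,0],"grip": 1},{"travel": [7.2,0.1,0.2],"dr": [0,0,0],"grip": 1},{"travel": [7.2,0.1,-0.5],"dr": [0,0,0],"grip": 1},{"travel": [7.2,0.1,-1.2],"dr": [0,0,0],"grip": 1},{"travel": [7.2,0.1,-1.8],"dr": [0,0,0],"grip": 1},{"travel": [7.2,0.1,-1.8],"dr": [0,0,0],"grip": 1}]'

```text
time_s: 10.73
tcp_pos: [679.8, -78.3, 76.5]
tool_rot: [0.124, 1.569, 0.45]
wrist_force: [-0.4, 0.6, -0.2]
width: 0.1
```

Run:
```python
from h import *
o=env.observe();print(o['wrist_force'],o['tcp_pos'],psi_now(25))
rows(range(-71,-95,-2),25)
```

```text
[-0.44096001  0.57482177 -0.19114524] [679.80537954 -78.28105493  76.54556865] -69.64545475305353
-71 [0.15, 0.07, -0.39] [-0.3, 0.1, -0.0]
-73 [0.15, -0.01, -0.97] [1.7, 0.1, -0.0]
-75 [0.15, -0.07, -1.55] [3.7, 0.1, -0.0]
-77 [0.15, -0.11, -2.13] [5.7, 0.1, -0.0]
-79 [0.15, -0.13, -2.71] [7.7, 0.1, -0.0]
-81 [0.15, -0.13, -3.3] [9.7, 0.1, -0.0]
-83 [0.15, -0.11, -3.88] [11.7, 0.1, -0.0]
-85 [0.15, -0.07, -4.46] [13.7, 0.1, -0.0]
-87 [0.15, -0.01, -5.04] [15.7, 0.1, -0.0]
-89 [0.14, 0.08, -5.61] [17.7, 0.1, -0.0]
-91 [0.14, 0.18, -6.19] [19.7, 0.1, -0.0]
-93 [0.14, 0.3, -6.76] [21.7, 0.1, -0.0]
```

Call:
apply_moves --motion '[{"travel": [0.1,0.1,-0.4],"dr": [0,0,0],"grip": 1},{"travel": [0.1,0,-0.7],"dr": [1,0,0],"grip": 1},{"travel": [0.15,0,-1],"dr": [2,0,0],"grip": 1},{"travel": [0.15,0,-1.3],"dr": [2.7,0,0],"grip": 1},{"travel": [0.15,-0.1,-1.6],"dr": [3.7,0,0],"grip": 1},{"travel": [0.15,-0.1,-2.1],"dr": [5.7,0,0],"grip": 1},{"travel": [0.15,-0.1,-2.7],"dr": [7.7,0,0],"grip": 1},{"travel": [0.15,-0.1,-3.3],"dr": [9.7,0,0],"grip": 1},{"travel": [0.15,-0.1,-3.9],"dr": [11.7,0,0],"grip": 1},{"travel": [0.15,-0.1,-4.5],"dr": [13.7,0,0],"grip": 1},{"travel": [0.15,0,-5],"dr": [15.7,0,0],"grip": 1},{"travel": [0.15,0.1,-5.6],"dr": [17.7,0,0],"grip": 1}]'

```text
time_s: 11.73
tcp_pos: [625.9, -95.6, 75.0]
tool_rot: [0.272, 1.569, 0.286]
wrist_force: [1.9, -1.8, 0.4]
width: 0.1
```

```bash
cat > st.py <<'E'
from h import *
import sys
o=env.observe();p=psi_now(25);t=np.radians(p);n=np.array([-np.sin(t),np.cos(t)])
print('t',o['time_s'],'F',o['wrist_force'].round(2),'Ftan',(o['wrist_force'][:2]@n).round(2),'psi',p.round(2),o['tcp_pos'].round(1))
if len(sys.argv)>1:
    a,s,k=map(float,sys.argv[1:]); rows((a-s*np.arange(k)).round(2),25)
E
python3 st.py -88 1.5 12
python3 - <<'E'
from h import *
c=cap('top');d=cap('scene')
a=np.hstack([crop(c,220,130,100,100,4),crop(d,210,190,100,100,4)]);cv2.imwrite('pics/c10.png',a)
E
```

```text
t 11.7333 F [ 1.87 -1.82  0.4 ] Ftan 1.84 psi -89.15 [625.9 -95.6  75. ]
-88.0 [-0.0, 0.05, 0.33] [-1.2, 0.1, -0.0]
-89.5 [-0.0, -0.01, -0.1] [0.3, 0.1, -0.0]
-91.0 [-0.0, -0.07, -0.53] [1.8, 0.1, -0.0]
-92.5 [-0.0, -0.12, -0.97] [3.3, 0.1, -0.0]
-94.0 [-0.0, -0.15, -1.4] [4.8, 0.1, -0.0]
-95.5 [-0.01, -0.18, -1.84] [6.3, 0.1, -0.0]
-97.0 [-0.01, -0.19, -2.28] [7.8, 0.1, -0.0]
-98.5 [-0.01, -0.19, -2.71] [9.3, 0.1, -0.0]
-100.0 [-0.01, -0.18, -3.15] [10.8, 0.1, -0.0]
-101.5 [-0.01, -0.16, -3.59] [12.3, 0.1, -0.0]
-103.0 [-0.01, -0.12, -4.02] [13.8, 0.1, -0.0]
-104.5 [-0.01, -0.08, -4.46] [15.3, 0.1, -0.0]
```

View pics/c10.png

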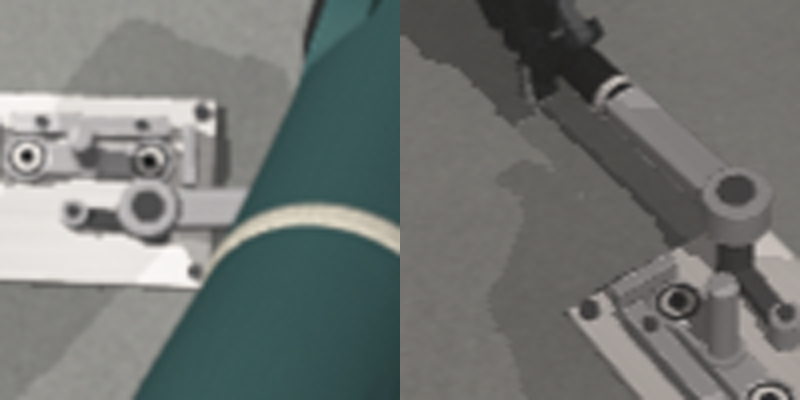

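The handle is turning with the finger on it (force about 1.9 N, the spindle drag), and the link sits in the nest. I'll continue to about -100°.

Call:
apply_moves --motion '[{"travel": [0,0,-0.3],"dr": [1,0,0],"grip": 1},{"travel": [0,-0.1,-0.65],"dr": [2.2,0,0],"grip": 1},{"travel": [0,-0.1,-0.95],"dr": [3.3,0,0],"grip": 1},{"travel": [0,-0.15,-1.3],"dr": [4.4,0,0],"grip": 1},{"travel": [0,-0.2,-1.6],"dr": [5.5,0,0],"grip": 1},{"travel": [0,-0.2,-1.9],"dr": [6.5,0,0],"grip": 1},{"travel": [0,-0.2,-2.2],"dr": [7.5,0,0],"grip": 1},{"travel": [0,-0.2,-2.5],"dr": [8.6,0,0],"grip": 1},{"travel": [0,-0.2,-2.8],"dr": [9.6,0,0],"grip": 1}]'

```text
time_s: 12.58
tcp_pos: [597.1, -98.0, 74.8]
tool_rot: [1.049, 1.57, 0.894]
wrist_force: [2.2, 0.9, -0.4]
width: 0.3
```

```bash
python3 st.py -99.5 0.7 8
```

```text
t 12.5833 F [ 2.16  0.92 -0.39] Ftan 1.99 psi -99.11 [597.1 -98.   74.8]
-99.5 [-0.02, -0.0, -0.11] [0.6, 0.0, -0.0]
-100.2 [-0.02, -0.03, -0.32] [1.3, 0.0, -0.0]
-100.9 [-0.02, -0.06, -0.52] [2.0, 0.0, -0.0]
-101.6 [-0.02, -0.08, -0.72] [2.7, 0.0, -0.0]
-102.3 [-0.02, -0.1, -0.92] [3.4, 0.0, -0.0]
-103.0 [-0.02, -0.11, -1.13] [4.1, 0.0, -0.0]
-103.7 [-0.02, -0.13, -1.33] [4.8, 0.0, -0.0]
-104.4 [-0.02, -0.14, -1.53] [5.5, 0.0, -0.0]
```

Call:
apply_moves --motion '[{"travel": [0,0,-0.25],"dr": [1,0,0],"grip": 1},{"travel": [0,0,-0.5],"dr": [2,0,0],"grip": 1},{"travel": [0,-0.1,-0.75],"dr": [2.8,0,0],"grip": 1},{"travel": [0,-0.1,-1],"dr": [3.6,0,0],"grip": 1},{"travel": [0,-0.1,-1.25],"dr": [4.5,0,0],"grip": 1},{"travel": [0,-0.1,-1.5],"dr": [5.4,0,0],"grip": 1}]'

```text
time_s: 13.08
tcp_pos: [581.8, -96.9, 74.8]
tool_rot: [0.876, 1.57, 0.625]
wrist_force: [2.0, -2.2, -0.2]
width: 0.1
```

```bash
python3 st.py -105 0.5 11
```

```text
t 13.0833 F [ 2.04 -2.19 -0.16] Ftan 2.52 psi -104.37 [581.8 -96.9  74.8]
-105.0 [-0.02, -0.04, -0.18] [0.6, 0.0, -0.0]
-105.5 [-0.02, -0.06, -0.33] [1.1, 0.0, -0.0]
-106.0 [-0.02, -0.08, -0.47] [1.6, 0.0, -0.0]
-106.5 [-0.02, -0.1, -0.62] [2.1, 0.0, -0.0]
-107.0 [-0.02, -0.11, -0.76] [2.6, 0.0, -0.0]
-107.5 [-0.02, -0.13, -0.9] [3.1, 0.0, -0.0]
-108.0 [-0.02, -0.14, -1.05] [3.6, 0.0, -0.0]
-108.5 [-0.02, -0.15, -1.2] [4.1, 0.0, -0.0]
-109.0 [-0.02, -0.16, -1.34] [4.6, 0.0, -0.0]
-109.5 [-0.02, -0.17, -1.49] [5.1, 0.0, -0.0]
-110.0 [-0.02, -0.18, -1.63] [5.6, 0.0, -0.0]
```

Call:
apply_moves --motion '[{"travel": [0,0,-0.15],"dr": [0.5,0,0],"grip": 1},{"travel": [0,-0.05,-0.3],"dr": [1,0,0],"grip": 1},{"travel": [0,-0.1,-0.45],"dr": [1.6,0,0],"grip": 1},{"travel": [0,-0.1,-0.6],"dr": [2.1,0,0],"grip": 1},{"travel": [0,-0.1,-0.75],"dr": [2.6,0,0],"grip": 1},{"travel": [0,-0.1,-0.9],"dr": [3.1,0,0],"grip": 1},{"travel": [0,-0.1,-0.9],"dr": [3.1,0,0],"grip": 1}]'

```text
time_s: 13.67
tcp_pos: [572.5, -95.7, 74.8]
tool_rot: [1.062, 1.57, 0.756]
wrist_force: [0.8, -1.0, 0.1]
width: 0.0
```

```bash
python3 st.py -108 0.5 8
```

```text
t 13.6667 F [ 0.79 -1.    0.14] Ftan 1.05 psi -107.58 [572.5 -95.7  74.8]
-108.0 [-0.02, -0.04, -0.12] [0.5, 0.0, -0.0]
-108.5 [-0.02, -0.06, -0.27] [1.0, 0.0, -0.0]
-109.0 [-0.02, -0.07, -0.41] [1.5, 0.0, -0.0]
-109.5 [-0.02, -0.09, -0.55] [2.0, 0.0, -0.0]
-110.0 [-0.02, -0.11, -0.7] [2.5, 0.0, -0.0]
-110.5 [-0.02, -0.12, -0.84] [3.0, 0.0, -0.0]
-111.0 [-0.02, -0.14, -0.99] [3.5, 0.0, -0.0]
-111.5 [-0.02, -0.15, -1.13] [4.0, 0.0, -0.0]
```

Still free travel.

Call:
apply_moves --motion '[{"travel": [0,0,-0.15],"dr": [0.5,0,0],"grip": 1},{"travel": [0,-0.05,-0.3],"dr": [1,0,0],"grip": 1},{"travel": [0,-0.1,-0.45],"dr": [1.6,0,0],"grip": 1},{"travel": [0,-0.1,-0.6],"dr": [2.1,0,0],"grip": 1}]'

```text
time_s: 14.0
tcp_pos: [566.4, -94.7, 74.8]
tool_rot: [1.347, 1.57, 1.003]
wrist_force: [2.2, -1.9, -0.3]
width: -0.1
```

```bash
python3 st.py -110 0.3 8
```

```text
t 14.0 F [ 2.23 -1.89 -0.34] Ftan 2.73 psi -109.73 [566.4 -94.7  74.8]
-110.0 [-0.02, -0.02, -0.08] [0.3, 0.0, -0.0]
-110.3 [-0.02, -0.04, -0.17] [0.6, 0.0, -0.0]
-110.6 [-0.02, -0.05, -0.25] [0.9, 0.0, -0.0]
-110.9 [-0.02, -0.06, -0.34] [1.2, 0.0, -0.0]
-111.2 [-0.02, -0.07, -0.43] [1.5, 0.0, -0.0]
-111.5 [-0.02, -0.08, -0.51] [1.8, 0.0, -0.0]
-111.8 [-0.02, -0.09, -0.6] [2.1, 0.0, -0.0]
-112.1 [-0.02, -0.1, -0.69] [2.4, 0.0, -0.0]
```

Call:
apply_moves --motion '[{"travel": [0,0,-0.12],"dr": [0.4,0,0],"grip": 1},{"travel": [0,-0.05,-0.24],"dr": [0.8,0,0],"grip": 1},{"travel": [0,-0.05,-0.36],"dr": [1.2,0,0],"grip": 1},{"travel": [0,-0.1,-0.48],"dr": [1.7,0,0],"grip": 1}]'

```text
time_s: 14.33
tcp_pos: [562.1, -93.9, 75.0]
tool_rot: [0.592, 1.569, 0.218]
wrist_force: [8.9, 1.0, -3.2]
width: -0.3
```

```bash
python3 st.py
```

```text
t 14.3333 F [ 8.93  1.04 -3.22] Ftan 7.95 psi -111.21 [562.1 -93.9  75. ]
```

Force has jumped to 8 N, so the clamp is loaded. Fine steps from here.

Call:
apply_moves --motion '[{"travel": [0,0,-0.1],"dr": [0.3,0,0],"grip": 1},{"travel": [0,0,-0.2],"dr": [0.6,0,0],"grip": 1}]'

```text
time_s: 14.5
tcp_pos: [560.8, -93.4, 75.2]
tool_rot: [0.326, 1.567, -0.059]
wrist_force: [5.8, -3.0, -4.1]
width: 0.0
```

```bash
python3 st.py
```

```text
t 14.5 F [ 5.84 -2.96 -4.07] Ftan 6.52 psi -111.7 [560.8 -93.4  75.2]
```

Call:
apply_moves --motion '[{"travel": [0,0,-0.1],"dr": [0.3,0,0],"grip": 1},{"travel": [0,0,-0.2],"dr": [0.6,0,0],"grip": 1}]'

```text
time_s: 14.67
tcp_pos: [559.3, -93.0, 75.3]
tool_rot: [0.193, 1.566, -0.203]
wrist_force: [5.8, -3.8, -4.1]
width: -0.2
```

```bash
python3 st.py
```

```text
t 14.6667 F [ 5.76 -3.77 -4.13] Ftan 6.76 psi -112.22 [559.3 -93.   75.3]
```

Call:
apply_moves --motion '[{"travel": [0,0,-0.12],"dr": [0.4,0,0],"grip": 1},{"travel": [0,0,-0.25],"dr": [0.8,0,0],"grip": 1}]'

```text
time_s: 14.83
tcp_pos: [557.3, -92.5, 75.3]
tool_rot: [0.097, 1.565, -0.314]
wrist_force: [4.1, -4.2, -2.9]
width: -0.1
```

```bash
python3 st.py
```

```text
t 14.8333 F [ 4.12 -4.17 -2.95] Ftan 5.42 psi -112.94 [557.3 -92.5  75.3]
```

The force fell 8 → 6.7 → 5.4 N as the handle gave way, so it has clicked, with a bend of about 0.04 rad. I'll stop and back off slowly.

Call:
apply_moves --motion '[{"travel": [0,0,0.1],"dr": [0,0,0],"grip": 1},{"travel": [0,0,0.25],"dr": [0,0,0],"grip": 1},{"travel": [0,0,0.4],"dr": [0,0,0],"grip": 1},{"travel": [0,0,0.6],"dr": [0,0,0],"grip": 1},{"travel": [0,0,0.8],"dr": [0,0,0],"grip": 1},{"travel": [0,0,1.0],"dr": [0,0,0],"grip": 1},{"travel": [0,0,1.3],"dr": [0,0,0],"grip": 1},{"travel": [0,0,1.7],"dr": [0,0,0],"grip": 1},{"travel": [0,0,2.2],"dr": [0,0,0],"grip": 1},{"travel": [0,0,3],"dr": [0,0,0],"grip": 1},{"travel": [0,0,4],"dr": [0,0,0],"grip": 1},{"travel": [0,0,4],"dr": [0,0,0],"grip": 1}]'

```text
time_s: 15.83
tcp_pos: [595.6, -109.4, 75.7]
tool_rot: [0.055, 1.564, -0.356]
wrist_force: [-0.3, -0.4, 0.0]
width: -0.1
```

Call:
apply_moves --motion '[{"travel": [-2,0,0],"dr": [0,0,0],"grip": 1},{"travel": [-5,-1,1],"dr": [0,0,0],"grip": 1},{"travel": [-8,-4,1],"dr": [0,0,0],"grip": 1},{"travel": [-11,-7,1],"dr": [0,0,0],"grip": 1},{"travel": [-14,-10,1],"dr": [0,0,0],"grip": 1},{"travel": [-14,-13,1],"dr": [0,0,0],"grip": 1},{"travel": [-14,-16,1],"dr": [0,0,0],"grip": 1},{"travel": [-14,-16,1],"dr": [0,0,0],"grip": 1}]'

```text
time_s: 16.5
tcp_pos: [536.8, -265.7, 216.7]
tool_rot: [-0.185, 1.562, -0.603]
wrist_force: [-0.8, -1.0, 0.3]
width: 0.2
```

Run:
```python
from h import *
c=cap('top');d=cap('scene')
print(env.observe()['tcp_pos'],env.observe()['wrist_force'])
a=np.hstack([crop(c,200,130,110,150,4)[:600,:440],cv2.resize(crop(d,200,185,130,135,1),None,fx=2.76,fy=2.76,interpolation=cv2.INTER_CUBIC)[:,:360].copy() if 0 else np.vstack([crop(d,220,185,120,150,3),np.zeros((150,360,3),np.uint8)])]);cv2.imwrite('pics/c11.png',a);print(a.shape)
```

```text
[ 539.24036405 -260.73640687  215.69473862] [ 0.79735477  1.08097111 -0.99844541]
(600, 800, 3)
```

View pics/c11.png

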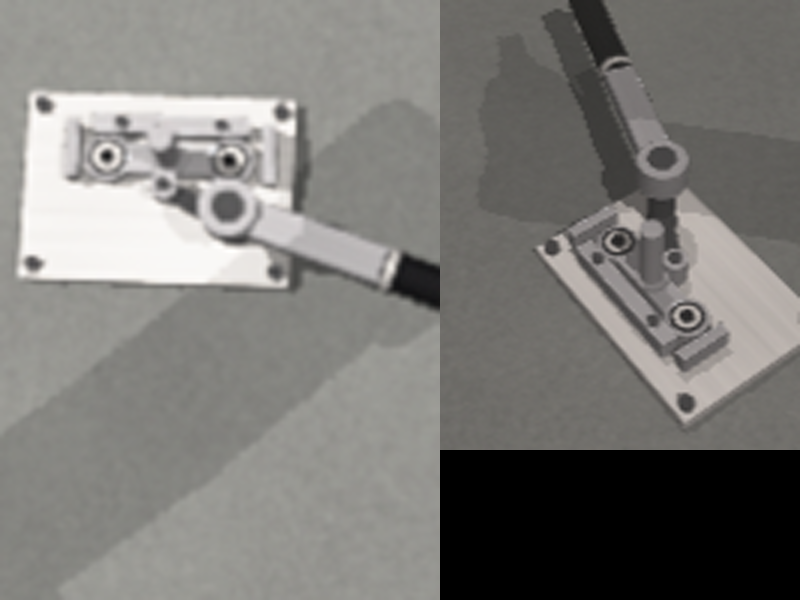

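Run:
```python
from h import *
c=cap('top');th=-.037
R=np.array([[np.cos(th),-np.sin(th)],[np.sin(th),np.cos(th)]])
L=lambda u,v,z:(R.T@(ray(c,200+u/4,130+v/4,z)[:2]-[598.2,67.3])).round(1)
print('eyes',L(107,156,26),L(229,160,26),'roller',L(163,184,35),'neck end',L(388,270,80),'head',L(229,209,88))
o=env.observe();print(o['time_s'],abs(o['qd']).max())
```

```text
eyes [45.7 89.5] [45.7  3.9] roller [25.  48.3] neck end [ -38.1 -108.3] head [-2.3 -2.1]
16.65 0.023435050758900993
```

Call:
apply_moves --motion '[{"travel": [0,0,0],"dr": [0,0,0],"grip": 1},{"travel": [0,0,0],"dr": [0,0,0],"grip": 1},{"travel": [0,0,0],"dr": [0,0,0],"grip": 1},{"travel": [0,0,0],"dr": [0,0,0],"grip": 1}]'

```text
time_s: 16.98
tcp_pos: [540.1, -259.0, 215.4]
tool_rot: [0.105, 1.565, -0.306]
wrist_force: [-0.1, 0.2, 0.5]
width: 0.2
```

```bash
python3 -c "
from h import *
print(env.close_job())"
```

```text
the job is handed in; nothing more can be done
None
```

The steel link is in the nest and clamped against the back stop. The wrench clicked once and is released. I handed the job in at about 17 s; no verdict was reported.

**How it went:** I set the link flat between the end stops and let go. I then pushed the wrench handle clockwise with shut fingers. The push force rose to about 8 N, then fell to 6.7 and 5.4 N as the handle gave way. I stopped at an estimated bend of 0.04 rad and backed off.

**Last checks, from the top camera:**
- **Link:** centred about 0.7 mm from the nest middle along y, 8.7 mm in +x of the nest point and parallel to the nest.
- **Clamp:** the roller touches the link's side. Clamp force can't be measured, so the 1 N minimum is judged from that contact only.
- **Wrench:** straight to within about 0.01 rad.
- **Robot:** clear of everything, wrist force near zero.
- **Bystanders:** I saw no contact with them, but did not re-measure their positions at the end.

**Disagreements:** The two cameras differed by about 3 mm on the fixture's y position, so I used the offset between link and fixture seen by each camera. The back stop came out at about x = 66 mm before clamping and about 63 mm from the clamped link, which is within measuring error.

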